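# Rinse a glass on the counter-top glass rinser and leave it to drain

## Task

The glass that stands by itself at the near end of the serving tray needs a rinse. Keeping it mouth down, press it, centred, onto the black star of the glass rinser until the star is all the way down, keep it fully down for at least a second, then stand the glass mouth down on the rinser's slotted drain grille, wholly on the grille, and let go of it without dropping it. Do not knock or shift the milk jug, the white cup or the stack of saucers.

Things in the scene. Friction and masses are not known exactly. Their poses are not given: they have to be found in the camera images.
- glass: The glass to rinse: a clear tumbler standing mouth down, alone, in the near half of the pale serving tray (tray floor 4 mm, tray rim 23 mm above the worktop). 119 mm tall, about 0.2 kg; diameter 62 mm at the rim (at the bottom), 57 mm at 60 mm height, 50 mm at 90 mm, 48 mm above. Origin: centre of the rim, at the bottom; z points up to its closed foot. Grasp it round the upper body.
- rinser: Stainless glass rinser, fixed: a drip tray 320 mm long (its y axis) by 170 mm wide (its x axis), rim 23 mm high. At its +y end a round steel cup, 120 mm outside and 110 mm inside diameter, rim 30 mm above the worktop, holds the sprung black star; the rest is the slotted drain grille. Origin: centre of the underside, on the worktop.
- star (a joint): Travel of the rinser's sprung star, in m: 0 when up, 0.012 fully down (tops of its ribs then level with the rim of the steel cup), moving straight down. The spring resists with about 5 N at first and 12 N fully down, and lifts the star again when let go.
- star_top (a point): Centre of the black star, level with the tops of its six radial ribs (they reach from 12 to 48 mm from the centre; the rim of the glass rests on them); moves with the star. 42 mm above the worktop when up, 30 mm when fully down; 88 mm from the rinser's centre along its +y. Axes as the rinser's.
- drain_spot (a point): Middle of the drain grille, on its top surface, 18 mm above the worktop, 70 mm from the rinser's centre along the rinser's -y. The flat grille reaches 80 mm to either side along x, 86 mm along -y and 94 mm along +y from here. Axes as the rinser's.
- milk_jug: Bystander: small steel milk jug with a handle, 58 x 85 x 68 mm, loose. Origin: middle of its underside.
- cup: Bystander: wide white cup with a handle, 94 x 119 x 58 mm, loose. Origin: middle of its underside.
- saucers: Bystander: stack of white saucers, 104 mm across, 54 mm high, 1 kg. Origin: middle of its underside.
Not all that is in view belongs to the job. Leave any pink look-alike of the glass alone.

How it is judged:
By the outcome, as a careful person would: the job done as asked, in the order asked, and still so for the second after the job is handed in, with the robot touching nothing.
It also fails if it takes over 54 s, if anything falls off the work surface, if the arm or the gripper's body presses on something with over 40 N, if the wrist force passes 120 N, or if a joint passes its speed limit or range.

## Robot

A 7-joint arm with a two-finger parallel gripper is mounted at the origin on a cart in front of the work surface, level with it; the furniture and walls round the work are solid. World frame = base frame: x ahead of the robot, y to its left, z up, the work surface at z = 0. Lengths are in mm, angles in rad, forces in N, time in s.
With the tool pointing down it reaches from about 400 to 850 mm from the base axis. Payload 10.4 kg.
Tool frame: the origin (TCP) lies at the very end of the fingers, on their centre line; the grasp point (between the pads) lies 19 mm behind it (bot.hold_point_z is the distance from the TCP to the grasp point, in mm); z points along the fingers, y is the direction in which the jaws open and shut (so a half turn about z gives the same grasp; the last joint's range is limited). The gripper opens to 87 mm and grips with 3 to 60 N. Pads are 19 mm wide; open, the fingers measure 117 mm over their backs; the gripper's body (75 mm by 190 mm) begins 51 mm behind the grasp point.
Start: joints at [-1.181, 0.332, -0.065, 1.46, 0.022, 1.35, -0.088], TCP at [250.725, 572.529, 222.576] pointing down, gripper open.
Joint ranges: [-2.6, 2.6], [-0.5, 2.12], [-1.47, 1.34], [0.16, 2.42], [-1.27, 4.41], [0.06, 2.06], [-2.6, 2.6]. Speed limits (rad/s): [2.22, 2.22, 2.79, 2.79, 3.14, 3.14, 3.14].

## Interface

Orientations are given as a unit quaternion [x, y, z, w].
In Python, from workcell import bot gives the robot as it stands.
- The arm moves only by the tool drive_tool, never from a script. Its argument "steps" is a list of rows, each a list of 7 numbers: the shift along the world's x, y, z normalised to -1 to 1, where 1 is 0.3 m, then the turn, a rotation vector about the world's x, y, z normalised to -1 to 1, where 1 is pi/2 rad, then the gripper's target within -1 to 1 (fully open at 1, half-way at 0, shut at -1). A call has 1 to 12 rows; each row is the pose to reach, as a shift and turn from the pose commanded when the call began; what a row does not reach only later rows make up. A row lasts 1/8 s, in which the tool goes at most 62.5 mm and 10.7 degrees, less where a joint would pass 70% of its speed; a pose out of reach is approached as far as the arm can. A call with a number of a shift or a turn outside -1 to 1 is refused whole. A call with a gripper value outside its range is refused whole. The fingers move at their own pace and stop on an object; "grip_force" is the grip in N (left out, the last holds). Time passes only in rows, so rows that repeat a pose let the fingers close. It gives the time, the measured TCP pose, the force and the opening at its end, in the units of the state.
- bot.get_obs(): the state, without advancing time (a new reading comes with each control period).
- bot.capture(name): name is "side" or "top"; returns (picture, depth): 420x560x3 uint8, red, green, blue; 420x560 float32, mm along the optical axis (not along the pixel's ray), 0 where there is no reading.
- bot.camera_model(name): a dict with "mtx" (3x3 intrinsics, pixels), "k1" (the pictures are not rectified: a ray, as slopes to the right and down, at radius r is drawn at 1 + k1 r^2 times it, then the intrinsics apply), "world_from_camera" (4x4, takes a point from camera to world coordinates). Camera axes: x right, y down, z forward; pixel columns grow to the right and rows downward; lengths in mm; the calibration is good to about 2 mm. A picture is of the moment at which its call begins. camera_model takes no time and is no camera call.
- bot.finish_job(): hands the job in, once; it reports no verdict.
The state is a dict: "time": time; "q": joint angles; "joint_vel": joint speeds; "joint_torque": joint torques, N m; "tcp_pos": TCP position; "orientation": TCP orientation; "wrist_force": force on the tool from outside, world axes, zero at the start; "moment": the same for the moment, N m; "finger_gap": finger opening in mm.
Only numpy, scipy, OpenCV 4.12 (cv2) and the standard library are available. Lean on these libraries where they do the work, as an engineer would, in place of code of your own. Each camera call takes 0.05 s, during which the arm holds its last target.

## Working session

There is one attempt and no reset: what is moved stays moved. The work goes in short steps, Python scripts to look and compute and a tool call to move; the robot and the scene stay as the last step left them, time stands still between calls to the robot, and variables do not carry over. Pictures are saved under pics/ and viewed, and the job is handed in when it is done.

Besides the shell and the picture viewer there is one more tool, called as name(argument=value, ...), one argument or row to a line, values as JSON. drive_tool: Moves the arm, as the interface text tells. Its arguments: {"type":"object","properties":{"steps":{"type":"array","items":{"type":"array","items":{"type":"number","minimum":-1,"maximum":1}}},"grip_force":{"type":"number"}},"required":["steps"]}

```bash
mkdir -p pics; ls; python3 - <<'E'
from workcell import bot
import cv2,numpy as np
o=bot.get_obs();print(o)
for n in("side","top"):
    p,d=bot.capture(n);np.savez(f"pics/{n}1.npz",p=p,d=d);cv2.imwrite(f"pics/{n}1.png",cv2.cvtColor(p,cv2.COLOR_RGB2BGR));m=bot.camera_model(n);print(n,m)
E
```

```text
pics
{'time': 0.0, 'q': array([-1.18061579,  0.33288653, -0.06472619,  1.46095781,  0.02161767,
        1.34991062, -0.08848036]), 'joint_vel': array([-2.98598452e-04,  3.82279669e-05,  1.43100853e-03,  9.46937122e-04,
        5.76390504e-04, -7.88853584e-04,  3.62369855e-04]), 'joint_torque': array([ 6.84019069e-04, -6.23260331e+01,  2.49568652e-02, -3.89893270e+01,
       -6.14272454e-02,  4.00762120e-02,  1.81705718e-04]), 'tcp_pos': array([250.5604935 , 572.14004752, 221.73699157]), 'orientation': array([ 2.04893992e-01,  9.78783896e-01, -7.24322150e-04, -1.12030008e-04]), 'wrist_force': array([-0.4867871 ,  0.51511033,  0.27484364]), 'moment': array([ 0.03358489,  0.05716977, -0.02367299]), 'finger_gap': 87.14658445229472}
side {'mtx': array([[416.15778462,   0.        , 273.38257022],
       [  0.        , 416.15778462, 202.83043634],
       [  0.        ,   0.        ,   1.        ]]), 'k1': -0.07681542985208778, 'world_from_camera': array([[ 8.41375717e-01, -3.69808154e-01,  3.94117790e-01,
         5.41211966e+01],
       [-5.40393787e-01, -5.86236216e-01,  6.03574067e-01,
        -1.06140056e+03],
       [ 7.83951063e-03, -7.20811368e-01, -6.93086945e-01,
         9.71300768e+02],
       [ 0.00000000e+00,  0.00000000e+00,  0.00000000e+00,
         1.00000000e+00]])}
top {'mtx': array([[437.19726369,   0.        , 274.5215185 ],
       [  0.        , 437.19726369, 208.99146053],
       [  0.        ,   0.        ,   1.        ]]), 'k1': -0.10271104288177273, 'world_from_camera': array([[-1.17081236e-02, -9.96528921e-01,  8.24198362e-02,
         4.74284389e+02],
       [-9.99819273e-01,  1.29016305e-02,  1.39631471e-02,
        -2.54942073e+02],
       [-1.49780302e-02, -8.22414584e-02, -9.96499875e-01,
         1.58861406e+03],
       [ 0.00000000e+00,  0.00000000e+00,  0.00000000e+00,
         1.00000000e+00]])}
```

View pics/side1.png

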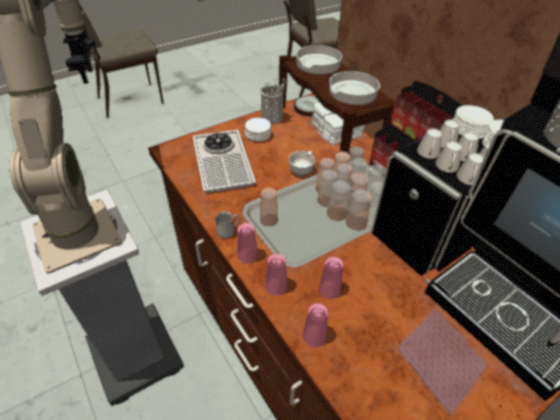

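View pics/top1.png

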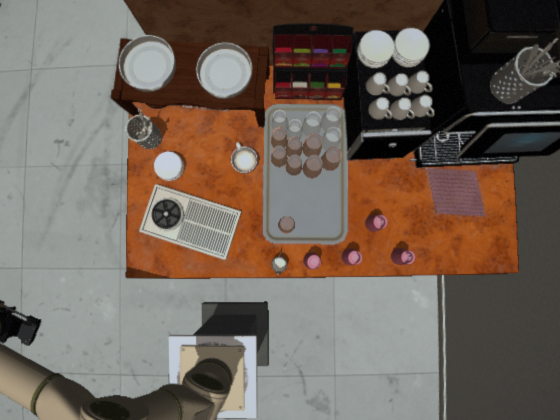

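```bash
cat > h.py <<'E'
import numpy as np,cv2
from workcell import bot
def ray(n,u,v):
    m=bot.camera_model(n);K=m["mtx"];T=m["world_from_camera"]
    d=np.array([(u-K[0,2])/K[0,0],(v-K[1,2])/K[1,1]]);s=d.copy()
    for _ in range(20): s=d/(1+m["k1"]*(s@s))
    return T[:3,3],T[:3,:3]@np.array([s[0],s[1],1])
def onz(n,u,v,z):
    c,r=ray(n,u,v);return c+r*(z-c[2])/r[2]
def proj(n,P):
    m=bot.camera_model(n);K=m["mtx"];T=m["world_from_camera"]
    p=T[:3,:3].T@(np.array(P,float)-T[:3,3]);s=p[:2]/p[2];s=s*(1+m["k1"]*(s@s))
    return K[0,0]*s[0]+K[0,2],K[1,1]*s[1]+K[1,2]
def crop(n,p,x0,y0,w,h,k,out):
    c=cv2.resize(cv2.cvtColor(p[y0:y0+h,x0:x0+w],cv2.COLOR_RGB2BGR),None,fx=k,fy=k,interpolation=cv2.INTER_CUBIC)
    cv2.imwrite(out,c)
E
python3 - <<'E'
from h import *
S=np.load("pics/side1.npz")["p"];T=np.load("pics/top1.npz")["p"]
crop("top",T,250,190,100,90,8,"pics/t_glass.png")
crop("top",T,130,175,120,90,6,"pics/t_rins.png")
crop("side",S,210,160,100,90,6,"pics/s_glass.png")
crop("side",S,185,120,90,80,7,"pics/s_rins.png")
E
```

```text
(no output)
```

View pics/t_glass.png

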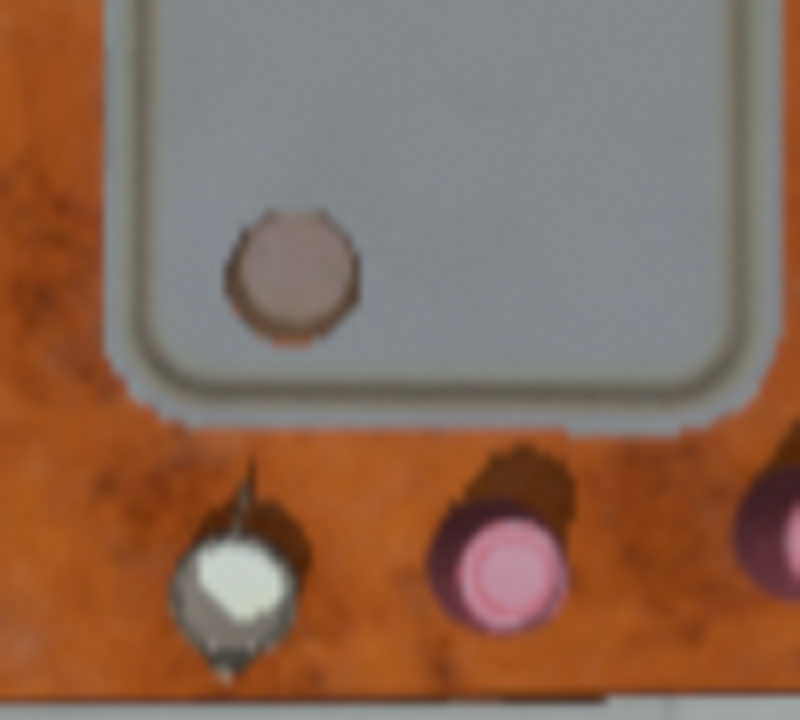

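View pics/t_rins.png

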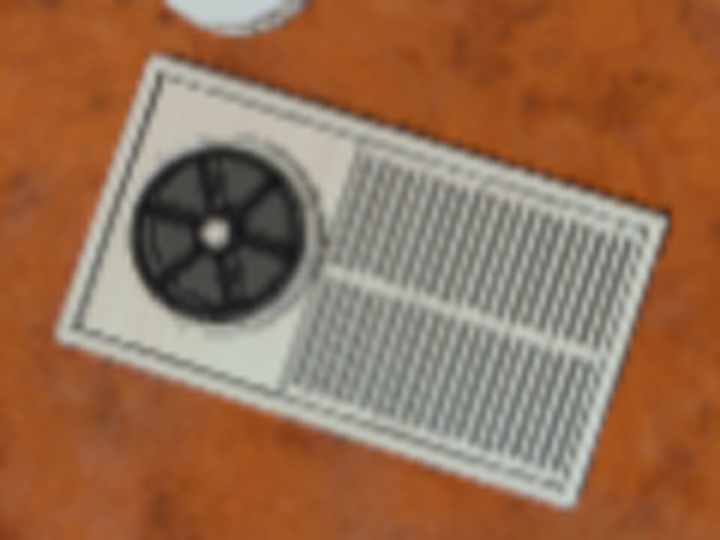

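View pics/s_glass.png

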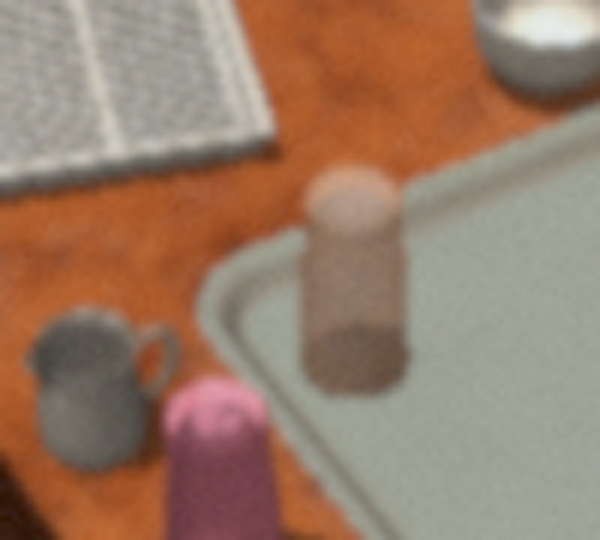

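View pics/s_rins.png

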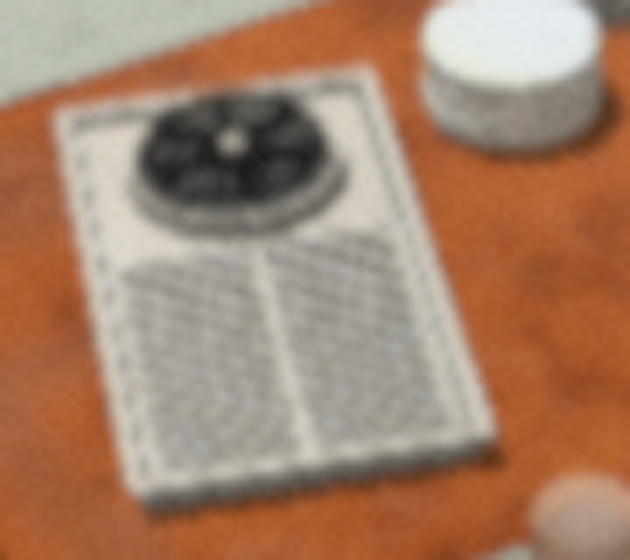

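```bash
cat > meas.py <<'E'
from h import *
S=np.load("pics/side1.npz")["p"];T=np.load("pics/top1.npz")["p"];TD=np.load("pics/top1.npz")["d"]
cc=lambda x,y,k,x0,y0:((x+.5)/k-.5+x0,(y+.5)/k-.5+y0)
print("glass foot top",onz("top",*cc(298,268,8,250,190),123))
print("glass foot side",onz("side",*cc(353,204,6,210,160),123))
print("glass bottom side",onz("side",*cc(355,358,6,210,160),4))
# mask glass in top: reddish vs tray
hsv=cv2.cvtColor(T,cv2.COLOR_RGB2HSV);r=T.astype(int)
m=((r[...,0]-r[...,2])>5).astype(np.uint8);m2=np.zeros_like(m);m2[205:238,272:305]=m[205:238,272:305]
n,l,st,ce=cv2.connectedComponentsWithStats(m2);i=1+st[1:,4].argmax();print(st[i],ce[i],onz("top",*ce[i],60))
print("depth glass",TD[222:226,284:291])
# star
def star(n,p,x0,y0,w,h,th):
    g=p.max(2);mm=np.zeros(g.shape,np.uint8);mm[y0:y0+h,x0:x0+w]=g[y0:y0+h,x0:x0+w]<th
    n_,l,st,ce=cv2.connectedComponentsWithStats(mm);i=1+st[1:,4].argmax()
    c=max(cv2.findContours((l==i).astype(np.uint8),0,1)[0],key=cv2.contourArea)
    e=cv2.fitEllipse(c);print(n,e,onz(n,*e[0],40))
star("top",T,148,195,40,40,110);star("side",S,200,128,40,28,95)
print("hub top",onz("top",*cc(215,233,6,130,175),42),"side",onz("side",*cc(235,140,7,185,120),42))
A=[onz("top",*cc(x,y,6,130,175),23)[:2] for x,y in [(150,55),(668,215),(570,508),(55,340)]]
A=np.array(A);print(A,np.linalg.norm(np.roll(A,-1,0)-A,axis=1),A.mean(0))
B=np.array([onz("side",*cc(x,y,7,185,120),23)[:2] for x,y in [(375,68),(495,440),(133,495),(55,112)]])
print(B,np.linalg.norm(np.roll(B,-1,0)-B,axis=1),B.mean(0))
for C in(A,B):
  d=(C[0]+C[3]-C[1]-C[2]);d/=np.linalg.norm(d);x=C[0]-C[3]+C[1]-C[2];print("y axis",d,"star",C.mean(0)+88*d,"drain",C.mean(0)-70*d,np.degrees(np.arctan2(-d[0],d[1])))
E
python3 meas.py
```

```text
glass foot top [ 547.61384399 -275.08076864  123.        ]
glass foot side [ 545.55983661 -280.88922278  123.        ]
glass bottom side [ 550.30364017 -275.27693177    4.        ]
[278 216  17  18 231] [286.07359307 224.36363636] [ 546.24349787 -273.29947598   60.        ]
depth glass [[1468.4187 1474.5242 1468.7697 1475.4276 1467.5016 1468.5563 1475.762 ]
 [1469.8873 1466.8943 1461.9125 1468.726  1467.8492 1467.3357 1467.6735]
 [1462.4745 1472.4996 1466.5624 1465.2888 1471.3706 1471.0237 1470.8226]
 [1472.5942 1463.56   1467.639  1470.0323 1468.4524 1469.7229 1467.7179]]
top ((165.96966552734375, 213.5999298095703), (28.261917114257812, 28.984750747680664), 30.25125503540039) [590.82188566 156.43677591  40.        ]
side ((217.87937927246094, 141.45559692382812), (14.982255935668945, 25.849973678588867), 84.04937744140625) [587.16244988 147.44262338  40.        ]
hub top [591.35460008 157.92639657  42.        ] side [592.52498974 155.34939402  42.        ]
[[ 702.04537194  204.43041816]
 [ 600.19474518 -111.99731813]
 [ 425.78821786  -52.33306754]
 [ 529.02621114  261.22204968]] [332.41549672 184.32975768 330.11345745 182.10139872] [564.26363653  75.33052054]
[[ 704.55239644  200.86797052]
 [ 595.44314484 -116.3399009 ]
 [ 426.08211165  -57.39259939]
 [ 529.79257199  259.45657988]] [335.44844981 179.32636147 333.39055473 184.31934621] [563.96755623  71.64801253]
y axis [0.30955592 0.95088124] star [591.50455743 159.00806967] drain [542.59472218   8.76883373] -18.0324701715722
y axis [0.31820164 0.94802306] star [591.96930061 155.07404151] drain [541.69344138   5.28639857] -18.554202546055446
```

drive_tool(
  steps=[
    [0.1,-0.1,0.03,0,0,-0.08,1],
    [0.22,-0.22,0.06,0,0,-0.17,1],
    [0.34,-0.34,0.08,0,0,-0.26,1],
    [0.46,-0.46,0.1,0,0,-0.35,1],
    [0.58,-0.58,0.1,0,0,-0.44,1],
    [0.7,-0.7,0.1,0,0,-0.53,1],
    [0.82,-0.82,0.1,0,0,-0.62,1],
    [0.92,-0.92,0.1,0,0,-0.7,1],
    [1,-1,0.1,0,0,-0.737,1],
    [1,-1,0.1,0,0,-0.737,1],
  ],
  grip_force=45,
)

```text
time: 1.35
tcp_pos: [552.4, 269.3, 252.1]
orientation: [0.709, 0.705, -0.001, 0.001]
wrist_force: [0.0, 0.5, -0.4]
finger_gap: 86.5
```

drive_tool(
  steps=[
    [0,-0.15,0,0,0,0,1],
    [0,-0.33,0,0,0,0,1],
    [0,-0.52,0,0,0,0,1],
    [0,-0.7,0,0,0,0,1],
    [0,-0.88,0,0,0,0,1],
    [0,-1,0,0,0,0,1],
  ],
)

```text
time: 2.1
tcp_pos: [550.2, -29.3, 252.6]
orientation: [0.707, 0.707, 0.0, -0.0]
wrist_force: [-0.3, 0.4, 0.3]
finger_gap: 86.9
```

drive_tool(
  steps=[
    [0,-0.15,0,0,0,0,1],
    [0,-0.33,0,0,0,0,1],
    [-0.01,-0.52,0,0,0,0,1],
    [-0.01,-0.68,0,0,0,0,1],
    [-0.01,-0.78,0,0,0,0,1],
    [-0.01,-0.827,0,0,0,0,1],
    [-0.01,-0.827,0,0,0,0,1],
    [-0.01,-0.827,0,0,0,0,1],
    [-0.01,-0.827,0,0,0,0,1],
  ],
)

```text
time: 3.22
tcp_pos: [548.2, -274.0, 252.6]
orientation: [0.706, 0.708, 0.0, -0.0]
wrist_force: [0.6, -0.9, 0.5]
finger_gap: 87.0
```

```bash
python3 - <<'E'
from h import *
o=bot.get_obs();print(o['tcp_pos'],o['orientation'],o['joint_vel'].round(3),o['q'])
for n in("side","top"):
    p,d=bot.capture(n);np.savez(f"pics/{n}2.npz",p=p,d=d)
    u,v=proj(n,o['tcp_pos']);print(n,u,v)
    crop(n,p,max(0,int(u)-50),max(0,int(v)-40),100,100,6,f"pics/{n}2c.png")
E
```

```text
[ 548.23974695 -274.03379356  252.61623127] [ 7.06229170e-01  7.07983211e-01  3.46829364e-04 -1.04500471e-04] [ 0.005  0.     0.006 -0.003  0.001 -0.001  0.003] [-0.1113629   0.3259381   0.64292331  1.48048358 -0.19678653  1.4002216
  0.54212764]
side 267.907049245824 157.88266123532
top 287.02027856845285 220.73716164272122
```

View pics/side2c.png

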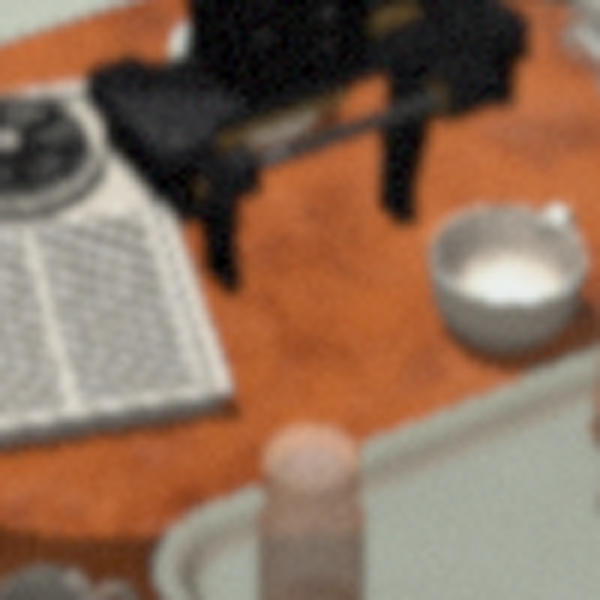

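View pics/top2c.png

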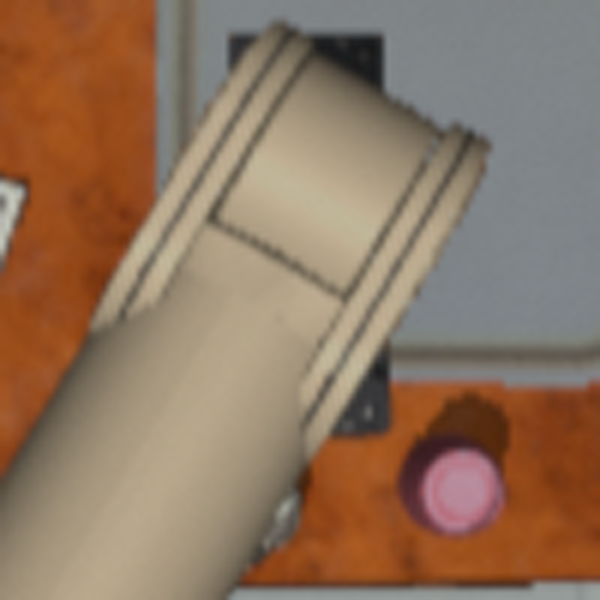

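drive_tool(
  steps=[
    [-0.003,0,-0.1,0,0,0,1],
    [-0.003,0,-0.2,0,0,0,1],
    [-0.003,0,-0.3,0,0,0,1],
    [-0.003,0,-0.38,0,0,0,1],
    [-0.003,0,-0.45,0,0,0,1],
    [-0.003,0,-0.51,0,0,0,1],
    [-0.003,0,-0.54,0,0,0,1],
    [-0.003,0,-0.547,0,0,0,1],
    [-0.003,0,-0.547,0,0,0,1],
  ],
)

```text
time: 4.45
tcp_pos: [547.1, -275.8, 89.0]
orientation: [0.707, 0.707, 0.0, 0.0]
wrist_force: [0.5, 0.6, 0.0]
finger_gap: 87.2
```

```bash
python3 - <<'E'
from h import *
o=bot.get_obs();print(o['tcp_pos'],o['wrist_force'])
p,d=bot.capture("side");crop("side",p,210,140,100,100,6,"pics/side3c.png")
E
```

```text
[ 547.14363884 -275.75497095   89.02558079] [0.50326595 0.55983308 0.03653638]
```

View pics/side3c.png

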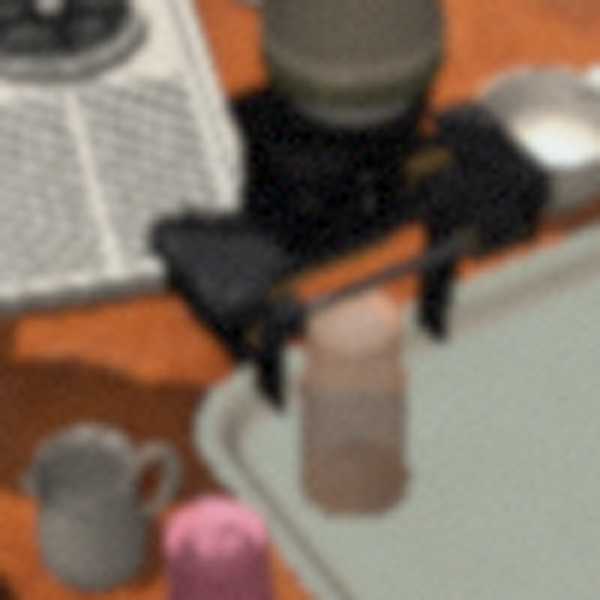

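Seen: the finger tips at crop (278,408) and (434,340) straddle the glass, whose axis is at column ~354. The midpoint between the tips is at 356. I'll close now.

drive_tool(
  steps=[
    [0,0,0,0,0,0,0.3],
    [0,0,0,0,0,0,0.0],
    [0,0,0,0,0,0,-0.3],
    [0,0,0,0,0,0,-0.6],
    [0,0,0,0,0,0,-1],
    [0,0,0,0,0,0,-1],
    [0,0,0,0,0,0,-1],
    [0,0,0,0,0,0,-1],
  ],
  grip_force=45,
)

```text
time: 5.5
tcp_pos: [546.9, -275.6, 88.5]
orientation: [0.707, 0.707, 0.0, 0.0]
wrist_force: [0.1, 0.4, 0.2]
finger_gap: 48.2
```

drive_tool(
  steps=[
    [0,0,0.03,0,0,0,-1],
    [0,0,0.09,0,0,0,-1],
    [0,0,0.18,0,0,0,-1],
    [0,0,0.28,0,0,0,-1],
    [0,0,0.38,0,0,0,-1],
    [0,0,0.45,0,0,0,-1],
    [0,0,0.5,0,0,0,-1],
    [0,0,0.5,0,0,0,-1],
  ],
)

```text
time: 6.5
tcp_pos: [547.1, -275.9, 239.8]
orientation: [0.707, 0.707, 0.001, 0.001]
wrist_force: [0.4, 0.2, -2.0]
finger_gap: 48.5
```

drive_tool(
  steps=[
    [0,0.08,0,0,0,0,-1],
    [0.01,0.2,0,0,0,0,-1],
    [0.03,0.34,0,0,0,0,-1],
    [0.05,0.48,0,0,0,0,-1],
    [0.07,0.62,0,0,0,0,-1],
    [0.09,0.76,0,0,0,0,-1],
    [0.1,0.88,0,0,0,0,-1],
    [0.11,0.96,0,0,0,0,-1],
    [0.11,1,0,0,0,0,-1],
  ],
)

```text
time: 7.62
tcp_pos: [579.4, 25.9, 237.5]
orientation: [0.706, 0.708, -0.001, -0.0]
wrist_force: [-0.2, -0.2, -1.5]
finger_gap: 48.0
```

drive_tool(
  steps=[
    [0.01,0.07,0,0,0,0,-1],
    [0.02,0.15,0,0,0,0,-1],
    [0.03,0.25,0,0,0,0,-1],
    [0.035,0.34,0,0,0,0,-1],
    [0.035,0.4,0,0,0,0,-1],
    [0.035,0.436,0,0,0,0,-1],
    [0.035,0.436,0,0,0,0,-1],
    [0.035,0.436,0,0,0,0,-1],
    [0.035,0.436,0,0,0,0,-1],
  ],
)

```text
time: 8.75
tcp_pos: [590.5, 154.2, 238.6]
orientation: [0.708, 0.707, 0.0, 0.0]
wrist_force: [-0.4, 0.1, -1.3]
finger_gap: 48.2
```

```bash
python3 - <<'E'
from h import *
o=bot.get_obs();print(o['time'],o['tcp_pos'],o['wrist_force'],o['orientation'])
p,d=bot.capture("side");np.savez("pics/side4.npz",p=p,d=d);crop("side",p,170,80,110,90,7,"pics/side4c.png")
p,d=bot.capture("top");np.savez("pics/top4.npz",p=p,d=d);crop("top",p,130,155,120,100,6,"pics/top4c.png")
E
```

```text
8.75 [590.47178249 154.15907438 238.64169584] [-0.39304345  0.06804823 -1.26138763] [7.07511710e-01 7.06701602e-01 4.98360951e-05 1.52267846e-04]
```

View pics/side4c.png

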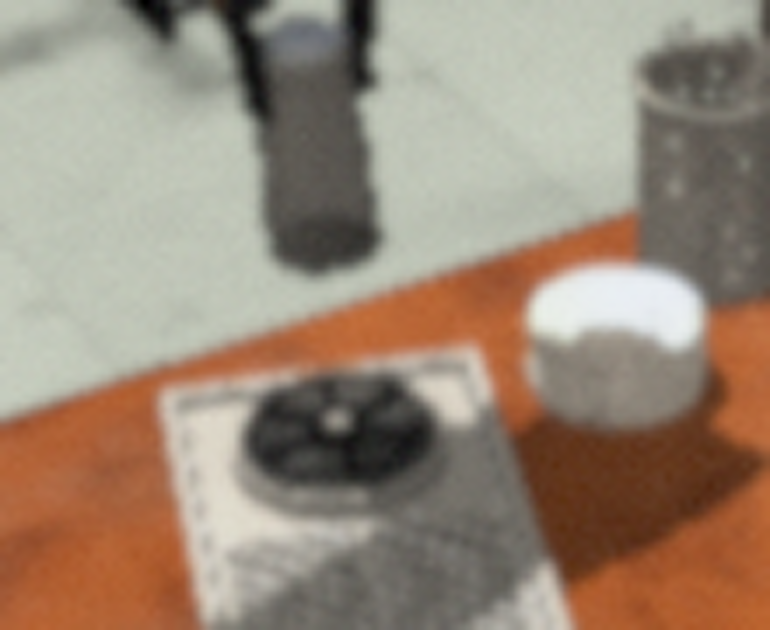

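View pics/top4c.png

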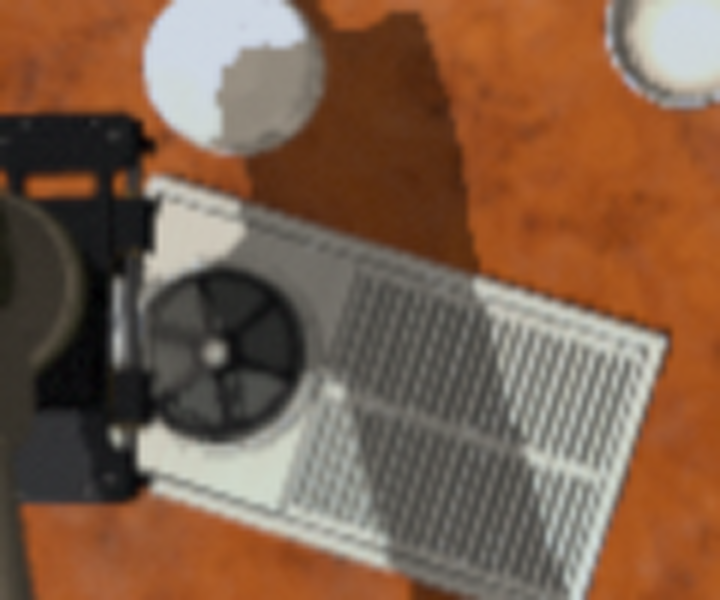

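```bash
python3 - <<'E'
from h import *
o=bot.get_obs();t=o['tcp_pos'];print(t)
f=lambda u,v:((u-170+.5)*7-.5,(v-80+.5)*7-.5)
print("rim exp",f(*proj("side",[t[0],t[1],t[2]-85])),"foot exp",f(*proj("side",[t[0],t[1],t[2]+34])), "star exp",f(*proj("side",[590.5,157.3,42])))
c,r=ray("side",(327+.5)/7-.5+170,(243+.5)/7-.5+80);z=t[2]-85;print(c+r*(z-c[2])/r[2])
print("shift 5mm y",f(*proj("side",[t[0],t[1]+5,t[2]-85])))
E
```

```text
[590.40922952 154.56951776 238.58160093]
rim exp (np.float64(319.71395202478834), np.float64(246.0257591767257)) foot exp (np.float64(299.3876164297419), np.float64(38.95374543219131)) star exp (np.float64(335.0743290484115), np.float64(419.40302806633224))
[594.96108609 155.16507908 153.58160093]
shift 5mm y (np.float64(315.3892369899796), np.float64(241.69780394953017))
```

drive_tool(
  steps=[
    [0,0.004,-0.05,0,0,0,-1],
    [0,0.004,-0.13,0,0,0,-1],
    [0,0.004,-0.21,0,0,0,-1],
    [0,0.004,-0.28,0,0,0,-1],
    [0,0.004,-0.33,0,0,0,-1],
    [0,0.004,-0.35,0,0,0,-1],
    [0,0.004,-0.35,0,0,0,-1],
    [0,0.004,-0.35,0,0,0,-1],
  ],
)

```text
time: 9.85
tcp_pos: [590.8, 156.5, 134.3]
orientation: [0.707, 0.707, 0.001, 0.0]
wrist_force: [-0.5, -0.2, -1.4]
finger_gap: 48.0
```

```bash
python3 - <<'E'
from h import *
o=bot.get_obs();print(o['time'],o['tcp_pos'],o['wrist_force'],o['orientation'])
p,d=bot.capture("side");np.savez("pics/side5.npz",p=p,d=d);crop("side",p,170,80,110,90,7,"pics/side5c.png")
E
```

```text
9.85 [590.79569908 156.54072238 134.26550364] [-0.52359307 -0.21760595 -1.39803692] [7.07015647e-01 7.07197579e-01 6.22405345e-04 2.67624793e-04]
```

View pics/side5c.png

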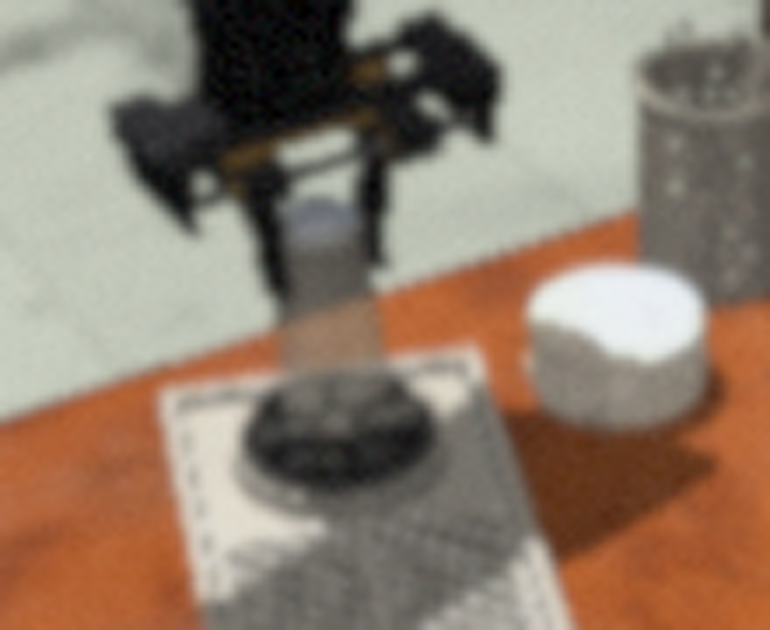

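Seen: the glass is upright just above the star, with its lower axis at about column 335 and the star centre at about 339. They agree to about 2 mm, so I'll press in stages.

drive_tool(
  steps=[
    [0,0,-0.015,0,0,0,-1],
    [0,0,-0.03,0,0,0,-1],
    [0,0,-0.04,0,0,0,-1],
    [0,0,-0.045,0,0,0,-1],
    [0,0,-0.045,0,0,0,-1],
  ],
)

```text
time: 10.52
tcp_pos: [590.6, 156.6, 120.5]
orientation: [0.707, 0.707, 0.0, 0.0]
wrist_force: [-0.7, -0.6, 5.9]
finger_gap: 48.1
```

drive_tool(
  steps=[
    [0,0,-0.01,0,0,0,-1],
    [0,0,-0.017,0,0,0,-1],
    [0,0,-0.02,0,0,0,-1],
    [0,0,-0.02,0,0,0,-1],
  ],
)

```text
time: 11.02
tcp_pos: [590.7, 156.7, 114.9]
orientation: [0.707, 0.707, 0.001, 0.0]
wrist_force: [-2.0, -0.2, 9.5]
finger_gap: 48.6
```

drive_tool(
  steps=[
    [0,0,-0.004,0,0,0,-1],
    [0,0,-0.006,0,0,0,-1],
    [0,0,-0.006,0,0,0,-1],
  ],
)

```text
time: 11.4
tcp_pos: [590.8, 156.8, 113.9]
orientation: [0.707, 0.707, 0.001, 0.0]
wrist_force: [-4.3, -0.1, 14.7]
finger_gap: 48.2
```

drive_tool(
  steps=[
    [0,0,-0.003,0,0,0,-1],
    [0,0,-0.005,0,0,0,-1],
    [0,0,-0.005,0,0,0,-1],
    [0,0,-0.005,0,0,0,-1],
    [0,0,-0.005,0,0,0,-1],
  ],
)

```text
time: 12.02
tcp_pos: [591.1, 157.0, 113.7]
orientation: [0.707, 0.707, 0.001, 0.0]
wrist_force: [-7.5, -1.3, 25.0]
finger_gap: 48.2
```

```bash
python3 - <<'E'
from h import *
o=bot.get_obs();print(o['time'],o['tcp_pos'],o['wrist_force'],o['moment'],o['orientation'])
p,d=bot.capture("side");np.savez("pics/side6.npz",p=p,d=d);crop("side",p,170,80,110,90,7,"pics/side6c.png")
E
```

```text
12.025 [591.122872  157.0043346 113.6697589] [-7.47984425 -1.34662532 24.96362267] [-0.28609209  2.60821881  0.10142688] [7.06976659e-01 7.07235324e-01 1.48331192e-03 1.51129935e-06]
```

View pics/side6c.png

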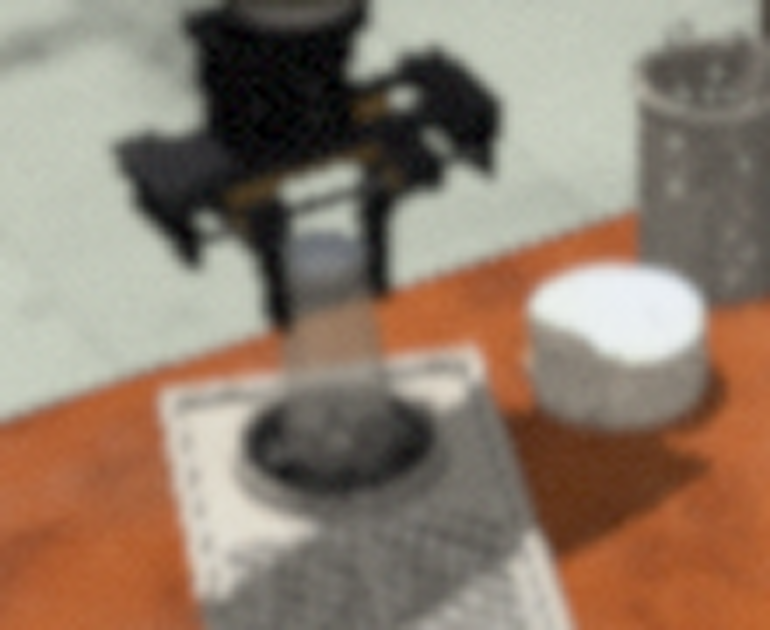

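Force rose from 14.7 to 25 N over 0.2 mm, and the star is level with the cup rim. It has bottomed, so I'll hold.

drive_tool(
  steps=[
    [0,0,0,0,0,0,-1],
    [0,0,0,0,0,0,-1],
    [0,0,0,0,0,0,-1],
    [0,0,0,0,0,0,-1],
    [0,0,0,0,0,0,-1],
    [0,0,0,0,0,0,-1],
    [0,0,0,0,0,0,-1],
    [0,0,0,0,0,0,-1],
    [0,0,0,0,0,0,-1],
    [0,0,0,0,0,0,-1],
    [0,0,0,0,0,0,-1],
    [0,0,0,0,0,0,-1],
  ],
)

```text
time: 13.58
tcp_pos: [591.1, 157.0, 113.7]
orientation: [0.707, 0.707, 0.001, 0.0]
wrist_force: [-7.0, -0.9, 24.5]
finger_gap: 48.2
```

drive_tool(
  steps=[
    [0,0,0.015,0,0,0,-1],
    [0,0,0.05,0,0,0,-1],
    [0,0,0.12,0,0,0,-1],
    [0,0,0.19,0,0,0,-1],
    [0,0,0.24,0,0,0,-1],
    [0,0,0.25,0,0,0,-1],
  ],
)

```text
time: 14.32
tcp_pos: [590.6, 156.5, 186.3]
orientation: [0.707, 0.707, 0.0, 0.0]
wrist_force: [0.6, 0.3, -2.0]
finger_gap: 48.3
```

drive_tool(
  steps=[
    [-0.02,-0.06,0,0,0,0,-1],
    [-0.05,-0.16,0,0,0,0,-1],
    [-0.09,-0.27,0,0,0,0,-1],
    [-0.12,-0.37,0,0,0,0,-1],
    [-0.145,-0.45,0,0,0,0,-1],
    [-0.16,-0.498,0,0,0,0,-1],
    [-0.16,-0.498,0,0,0,0,-1],
    [-0.16,-0.498,-0.08,0,0,0,-1],
    [-0.16,-0.498,-0.15,0,0,0,-1],
    [-0.16,-0.498,-0.21,0,0,0,-1],
    [-0.16,-0.498,-0.23,0,0,0,-1],
    [-0.16,-0.498,-0.23,0,0,0,-1],
  ],
)

```text
time: 15.82
tcp_pos: [542.4, 7.3, 116.6]
orientation: [0.707, 0.707, -0.0, -0.0]
wrist_force: [0.8, 0.8, -1.3]
finger_gap: 47.9
```

```bash
python3 - <<'E'
from h import *
o=bot.get_obs();print(o['time'],o['tcp_pos'],o['wrist_force'],o['moment'],o['orientation'])
p,d=bot.capture("side");np.savez("pics/side7.npz",p=p,d=d);crop("side",p,170,100,110,90,7,"pics/side7c.png")
E
```

```text
15.825 [542.40151734   7.27336509 116.61238903] [ 0.77818462  0.76687165 -1.27526364] [-0.06900545  0.028682    0.05370858] [ 7.06875926e-01  7.07337550e-01 -1.20001322e-04 -2.88809195e-05]
```

View pics/side7c.png

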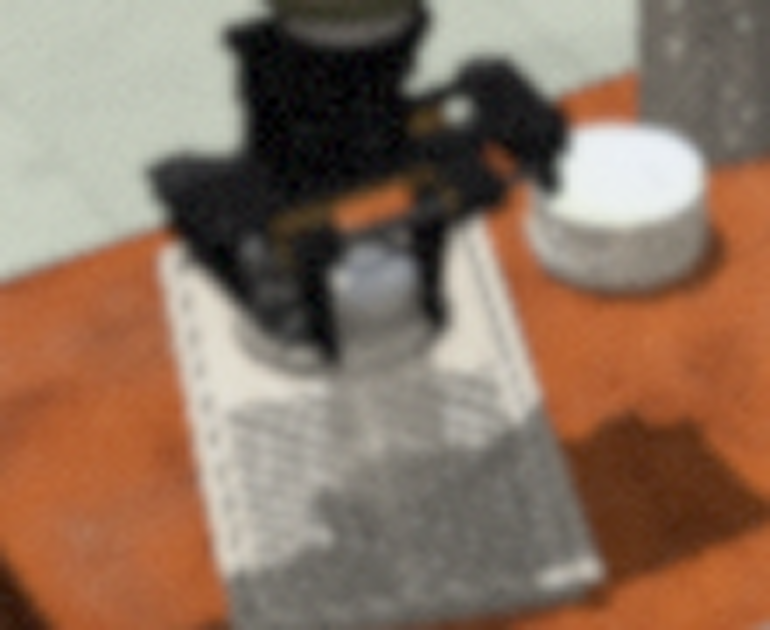

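drive_tool(
  steps=[
    [0,0,-0.015,0,0,0,-1],
    [0,0,-0.03,0,0,0,-1],
    [0,0,-0.038,0,0,0,-1],
    [0,0,-0.042,0,0,0,-1],
    [0,0,-0.045,0,0,0,-1],
    [0,0,-0.047,0,0,0,-1],
    [0,0,-0.047,0,0,0,-1],
  ],
)

```text
time: 16.75
tcp_pos: [542.3, 7.0, 102.6]
orientation: [0.707, 0.707, 0.0, 0.0]
wrist_force: [0.1, 0.0, -1.9]
finger_gap: 48.1
```

drive_tool(
  steps=[
    [0,0,-0.001,0,0,0,-1],
    [0,0,-0.002,0,0,0,-1],
    [0,0,-0.003,0,0,0,-1],
    [0,0,-0.003,0,0,0,-1],
  ],
)

```text
time: 17.25
tcp_pos: [542.5, 7.0, 102.2]
orientation: [0.707, 0.707, 0.0, 0.0]
wrist_force: [-1.7, -0.4, 4.8]
finger_gap: 48.0
```

Contact at z≈102.2 mm with a light 5 N load. Releasing gently.

drive_tool(
  steps=[
    [0,0,0,0,0,0,0.1],
    [0,0,0,0,0,0,0.2],
    [0,0,0,0,0,0,0.35],
    [0,0,0,0,0,0,0.6],
    [0,0,0,0,0,0,1],
    [0,0,0,0,0,0,1],
    [0,0,0,0,0,0,1],
  ],
)

```text
time: 18.12
tcp_pos: [542.3, 7.0, 101.6]
orientation: [0.707, 0.707, 0.0, 0.0]
wrist_force: [0.4, -1.1, -0.3]
finger_gap: 84.8
```

drive_tool(
  steps=[
    [0,0,0.02,0,0,0,1],
    [0,0,0.07,0,0,0,1],
    [0,0,0.15,0,0,0,1],
    [0,0,0.25,0,0,0,1],
    [0,0,0.36,0,0,0,1],
    [0,0,0.48,0,0,0,1],
    [0,0,0.58,0,0,0,1],
    [0,0,0.6,0,0,0,1],
  ],
)

```text
time: 19.12
tcp_pos: [543.2, 6.8, 284.7]
orientation: [0.707, 0.707, 0.002, 0.001]
wrist_force: [0.0, 0.9, -0.5]
finger_gap: 87.1
```

drive_tool(
  steps=[
    [0,-0.1,0,0,0,0,1],
    [0,-0.25,0,0,0,0,1],
    [0,-0.42,0,0,0,0,1],
    [0,-0.6,0,0,0,0,1],
    [0,-0.75,0,0,0,0,1],
    [0,-0.8,0,0,0,0,1],
    [0,-0.8,0,0,0,0,1],
    [0,-0.8,0,0,0,0,1],
  ],
)

```text
time: 20.12
tcp_pos: [542.8, -231.0, 281.5]
orientation: [0.706, 0.708, 0.0, -0.0]
wrist_force: [0.1, 0.6, 0.1]
finger_gap: 87.3
```

```bash
python3 - <<'E'
from h import *
o=bot.get_obs();print(o['time'],o['tcp_pos'],o['wrist_force'])
p,d=bot.capture("side");cv2.imwrite("pics/side8.png",cv2.cvtColor(p,cv2.COLOR_RGB2BGR));crop("side",p,170,100,110,90,7,"pics/side8c.png")
p,d=bot.capture("top");crop("top",p,120,130,200,150,4,"pics/top8c.png")
E
```

```text
20.125 [ 542.79502229 -231.02042561  281.45245567] [0.06531041 0.64164939 0.09577268]
```

View pics/side8c.png

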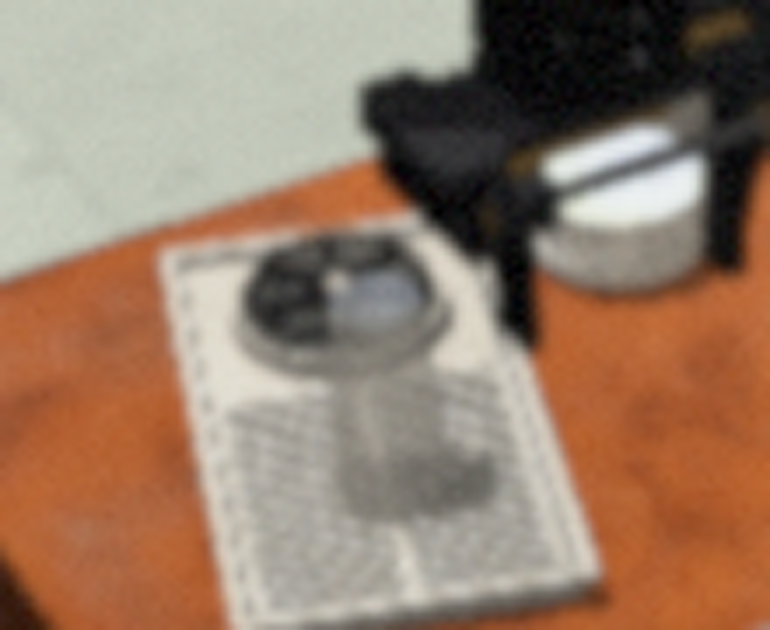

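View pics/top8c.png

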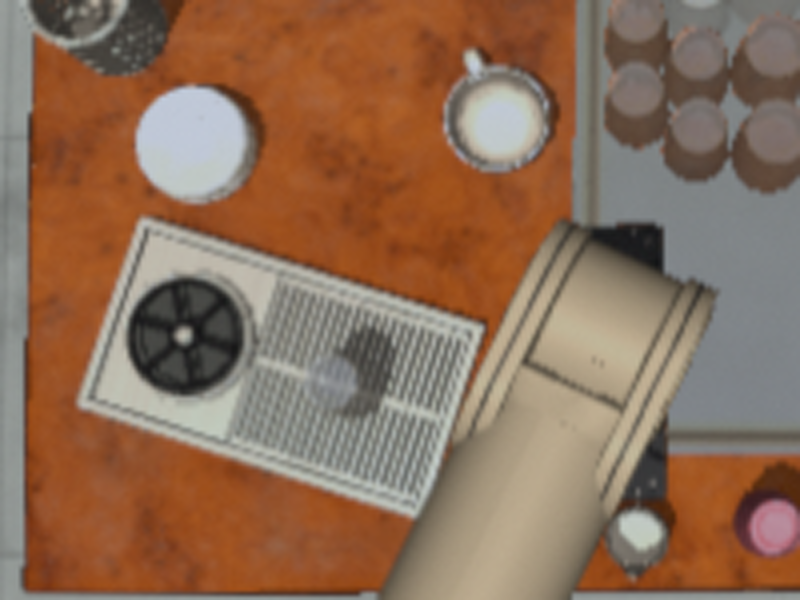

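View pics/side8.png

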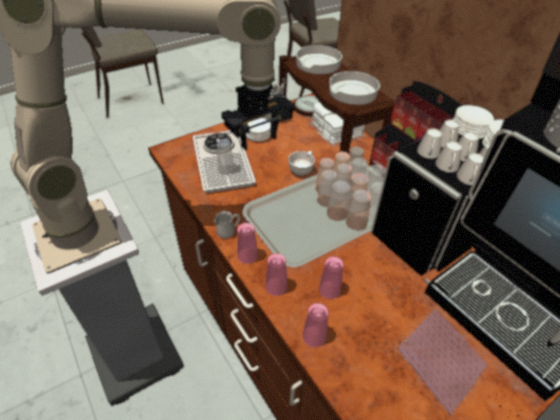

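The glass stands upright in the middle of the grille, with its foot at top crop (332,378). The jug, cup and saucers appear where they were, and the star is back up. Handing in.

```bash
python3 -c "
from workcell import bot
print(bot.finish_job())"
```

```text
the job is handed in; nothing more can be done
None
```

The glass was rinsed and now stands mouth down on the drain grille. I handed the job in at about 20 s.

- **Rinse:** I kept the glass mouth down and pressed it onto the star until the star bottomed. The force rose from 15 to 25 N over the last 0.2 mm, and the star looked level with the cup rim. I held it there for more than 1.5 s.
- **Placing:** I lowered the glass to the middle of the grille until it touched (about 5 N), then opened the fingers and withdrew.
- **Final pictures:** The glass is upright and wholly on the grille, and the star is up again. By eye, the jug, cup and saucers have not moved, and the arm is clear of everything.
- **Disagreements:** The two cameras differed by about 2–4 mm on the glass and star positions, so I aimed between them. Centring on the star is good to roughly 2 mm. The press also showed a sideways force of up to 7.5 N, with no visible tilt.

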